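# Sort out the full tip boxes by feel

## Robot

A 7-joint arm with a two-finger parallel gripper is mounted at the origin on a cart in front of the work surface, level with it; the furniture and walls round the work are solid. World frame = base frame: x ahead of the robot, y to its left, z up, the work surface at z = 0. Lengths are in m, angles in rad, forces in N, time in s.
With the tool pointing down it reaches from about 0.4 to 0.875 m from the base axis. Payload 19.3 kg.
Tool frame: the origin (TCP) lies at the very end of the fingers, on their centre line; the grasp point (between the pads) lies 19 mm behind it; z points along the fingers, y is the line along which they close (so a half turn about z gives the same grasp; the last joint's range is limited). The gripper opens to 85 mm and grips with 20 to 120 N. Pads are 22 mm wide; open, the fingers measure 114 mm over their backs; the gripper's body (76 mm by 85 mm) begins 54 mm behind the grasp point. The pads swing forward as they close: fully open they stand 13 mm farther back than shut.
Start: joints at [-1.377, 0.521, -0.036, 1.599, 0.021, 1.021, -0.113], TCP at [0.163, 0.603, 0.231] pointing down, gripper open.
Joint ranges: [-2.91, 2.91], [-0.3, 2.13], [-1.5, 1.42], [0.17, 2.43], [-1.26, 4.41], [0.16, 1.93], [-2.52, 2.52]. Speed limits (rad/s): [1.89, 1.89, 2.39, 2.39, 3.01, 3.01, 3.01].

## Interface

Orientations are given as [roll, pitch, yaw] about the fixed x, y, z axes, in that order (R = Rz(yaw) Ry(pitch) Rx(roll)).
In Python, from workcell import bot gives the robot as it stands. The module is installed in compiled form; this text tells all that it offers.
- The arm moves only by the tool apply_moves, never from a script. Its arguments are lists of equal length, an entry for each row: "claw": the finger opening in m, from 0 to 0.0854; "xyz": the shift along the tool's x, y, z in m, a list of three; "twist": the turn, a rotation vector about the tool's x, y, z in rad, a list of three. A call has 1 to 20 rows; each row shifts and turns the commanded pose from where the row before left it, along the tool's axes as they then stand; what a row does not reach is not made up. A row lasts 1/10 s, in which the tool goes at most 50 mm and 8.59 degrees, less where a joint would pass 70% of its speed; a pose out of reach is approached as far as the arm can. A call with a gripper value outside its range is refused whole. The fingers move at their own pace and stop on an object; "force" is the grip in N (left out, the last holds). Time passes only in rows, so rows that do not move let the fingers close. It gives the time, the measured TCP pose, the force, the opening and the grip force at its end, in the units of the state.
- bot.observe(): the state, without advancing time (a new reading comes with each control period).
- bot.grab_frame(name): name is "scene" or "side" or "wrist"; returns a dict with "img" (400x640x3 uint8, red, green, blue), "vfov" (degrees; the focal length in pixels is half the picture's height over the tangent of half this angle, whatever the lens; pixels are square), "cx", "cy" (the principal point, pixels), "view" (4x4, takes a point from world to camera coordinates). Camera axes: x right, y up, looking along -z (the intrinsics and any distortion apply to the point x, -y, -z); pixel columns grow to the right and rows downward; lengths in m; the calibration is good to about 2 mm. The wrist camera is an equidistant fisheye: a pixel r from the principal point sees the ray r / f radians off the axis. A picture is of the moment at which its call begins. There is no depth.
- bot.job_done(): hands the job in; it is judged then, once.
Trained networks look in the newest picture that a camera, given by its name, has taken for a name from the list of things; names that differ only in an ending like _2 or _b are one class to them, and where a whole thing is asked for, a point or a joint stands for the part that bears it (a point fixed in the world has none). Each returns a list of dicts, best first, with "score" (0 to 1); they miss things now and then, are a little off and sometimes report something else, mostly with a low value. They report only what shows in the picture. A call takes as long as a camera call.
- bot.find_in(camera, query): "position" ([x, y, z] in m, in world coordinates, good to about 4 mm: the middle of the surface that is visible of it).
The state is a dict: "clock": time; "qpos": joint angles; "qd": joint speeds; "joint_efforts": joint torques, N m; "position": TCP position; "tool_rot": TCP orientation; "force": force on the tool from outside, world axes, zero at the start; "moment": the same for the moment, N m; "grip_width": finger opening in m; "finger_force": force on a finger pad.
Only numpy, scipy, OpenCV 4.12 (cv2) and the standard library are available. Lean on these libraries where they do the work, as an engineer would, in place of code of your own. Each camera call takes 0.05 s, during which the arm holds its last target. There are 200 camera calls.

## Task

The three closed tip boxes look alike, but one or two of them are full and the rest are empty. Going from the left box to the right one, lift the handle end of each box a finger's breadth by its swivelling handle, with its other end staying on the bench, and hold it there a moment to feel the weight; set it back down if it is empty. Put every full box down gently, flat and upright, in the tray with handles, side by side if there are two, and leave every empty box standing where it was. Leave the beaker, the bottles, the timer and the tube where they are.

Things in the scene. Friction and masses are not known exactly. Their poses are not given: they have to be found in the camera images.
- box_left: left (left is +y) of three identical closed opaque tip boxes: 67 wide (x; thin clasp on -x side), 118 long (y), 52 high; lift handle on top at one end; origin at centre of underside, z up; at the start y is within 0.4 rad of world y. Full (0.6 to 0.9 kg in all) or empty (0.16 kg); one or two of three are full. Contents lie at the middle: the handle bears half the weight, if lifted in an arc about the far end, not pulled sideways.
- left_handle (a point): middle of the bar of the lift handle of box_left: steel bail on the lid at its +y end; bar 10 thick, 36 long between the bail's legs, along box x, its middle 46 from box centre, 78 above the box's underside, 21 clear above the lid; swivels freely +-0.7 rad about x on a hinge 23 below the bar, a weak spring keeps it upright
- left_end_a (a point): middle of the bottom edge of box_left at its +y end, 59 mm from the box origin; z = 0 while that end is on the bench
- left_end_b (a point): middle of the bottom edge of box_left at its -y end, 59 mm from the box origin; z = 0 while that end is on the bench
- box_middle: middle (left is +y) of three identical closed opaque tip boxes: 67 wide (x; thin clasp on -x side), 118 long (y), 52 high; lift handle on top at one end; origin at centre of underside, z up; at the start y is within 0.4 rad of world y. Full (0.6 to 0.9 kg in all) or empty (0.16 kg); one or two of three are full. Contents lie at the middle: the handle bears half the weight, if lifted in an arc about the far end, not pulled sideways.
- middle_handle (a point): middle of the bar of the lift handle of box_middle: steel bail on the lid at its -y end; bar 10 thick, 36 long between the bail's legs, along box x, its middle 46 from box centre, 78 above the box's underside, 21 clear above the lid; swivels freely +-0.7 rad about x on a hinge 23 below the bar, a weak spring keeps it upright
- middle_end_a (a point): middle of the bottom edge of box_middle at its +y end, 59 mm from the box origin; z = 0 while that end is on the bench
- middle_end_b (a point): middle of the bottom edge of box_middle at its -y end, 59 mm from the box origin; z = 0 while that end is on the bench
- box_right: right (left is +y) of three identical closed opaque tip boxes: 67 wide (x; thin clasp on -x side), 118 long (y), 52 high; lift handle on top at one end; origin at centre of underside, z up; at the start y is within 0.4 rad of world y. Full (0.6 to 0.9 kg in all) or empty (0.16 kg); one or two of three are full. Contents lie at the middle: the handle bears half the weight, if lifted in an arc about the far end, not pulled sideways.
- right_handle (a point): middle of the bar of the lift handle of box_right: steel bail on the lid at its +y end; bar 10 thick, 36 long between the bail's legs, along box x, its middle 46 from box centre, 78 above the box's underside, 21 clear above the lid; swivels freely +-0.7 rad about x on a hinge 23 below the bar, a weak spring keeps it upright
- right_end_a (a point): middle of the bottom edge of box_right at its +y end, 59 mm from the box origin; z = 0 while that end is on the bench
- right_end_b (a point): middle of the bottom edge of box_right at its -y end, 59 mm from the box origin; z = 0 while that end is on the bench
- handle_tray: aluminium tray with a steel loop handle standing out 30 level at each y end, fixed on a grey stand of its size; inside 142 (x) x 252 (y), floor 53 above the bench, walls 3 thick, rim top 68 above the bench; origin on the bench under its centre, z up. Left or right behind the boxes, differently each time. Two boxes fit side by side, long axis along the tray's x, centres near y = +62 and -62.
- plain_tray: aluminium tray without handles, not to be used, fixed on a grey stand of its size; inside 142 (x) x 252 (y), floor 53 above the bench, walls 3 thick, rim top 68 above the bench; origin on the bench under its centre, z up. Left or right behind the boxes, differently each time. Two boxes fit side by side, long axis along the tray's x, centres near y = +62 and -62.
- beaker: Bystander, loose: empty clear glass beaker, 54 diameter, 70 tall; stands close beside the far end of box_left from its handle; origin at the centre of its underside. To be left where it is.
- bottle_small: Bystander, loose: white round bottle with blue screw cap, 40 diameter, 75 tall; stands close beside the far end of box_right from its handle; origin at the centre of its underside. To be left where it is.
- timer: Bystander, loose: white timer standing on edge, 20 x 62 x 62 (its own x, y, z); close beside the far end of box_middle from its handle; origin at the centre of its underside. To be left where it is.
- tube: Bystander, loose: standing tube with a purple cap, 35 diameter, 104 tall; between box_left and box_middle; origin at the centre of its underside. To be left where it is.
- bottle_wash: Bystander, loose: white round bottle with white cap, 54 diameter, 115 tall; to the right of box_right; origin at the centre of its underside. To be left where it is.

How it is judged:
By the outcome, as a careful person would: the job done as asked, in the order asked, and still so for the second after the job is handed in, with the robot touching nothing.
It also fails if it takes over 72 s, if anything falls off the work surface, if the arm or the gripper's body presses on something with over 40 N, if the wrist force passes 120 N, or if a joint passes its speed limit or range.

## Working session

There is one attempt and no reset: what is moved stays moved. The work goes in short steps, Python scripts to look and compute and a tool call to move; the robot and the scene stay as the last step left them, time stands still between calls to the robot, and variables do not carry over. Pictures are saved under pics/ and viewed, at most 10 in all, crops included, and the job is handed in when it is done.

Besides the shell and the picture viewer there is one more tool, called after "Request:" as name(argument=value, ...) on one line, values as JSON. apply_moves: Moves the arm, as the interface text tells. Its arguments: {"type":"object","properties":{"claw":{"type":"array"},"xyz":{"type":"array"},"twist":{"type":"array"},"force":{"type":"number"}},"required":["claw","xyz","twist"]}

```bash
mkdir -p pics
cat > h.py <<'E'
import numpy as np, cv2
from workcell import bot
from scipy.spatial.transform import Rotation as R
def save(cam,fn):
    f=bot.grab_frame(cam); cv2.imwrite('pics/'+fn,f['img'][:,:,::-1]); return f
def finds(cam,names,n=3):
    for q in names:
        r=bot.find_in(cam,q)
        print(cam,q,[(np.round(d['position'],3).tolist(),round(d['score'],2)) for d in r[:n]])
E
python3 - <<'E'
from h import *
s=bot.observe(); print(s)
for c in ['scene','side']:
    f=save(c,c+'0.png'); print(c,f['vfov'],f['cx'],f['cy'],np.round(f['view'],3).tolist())
    finds(c,['box_left','left_handle','middle_handle','right_handle','handle_tray','plain_tray','beaker','bottle_small','timer','tube','bottle_wash'])
E
```

```text
{'clock': 0.0, 'qpos': array([-1.37719925,  0.52199501, -0.03631896,  1.59999148,  0.02120718,
        1.02108887, -0.11283246]), 'qd': array([-6.14890642e-04,  2.14270700e-03, -8.88971455e-05,  7.64083841e-04,
        1.10588534e-03, -8.22666295e-04, -2.09288989e-03]), 'joint_efforts': array([ 1.04521099e-03, -9.27092743e+01,  1.98041797e+00, -3.69925117e+01,
        1.79121463e-02,  8.28465389e-03, -2.36187952e-05]), 'position': array([0.16292405, 0.60305334, 0.23074359]), 'tool_rot': array([-3.14049868e+00,  8.80558917e-05,  2.87774933e+00]), 'force': array([-0.1956214 , -0.10823027,  1.13462059]), 'moment': array([0.01771452, 0.00559728, 0.05485436]), 'finger_force': 0.0, 'grip_width': 0.08519767798227598}
scene 54.95362923449896 316.60336875516555 202.70315886441685 [[0.652, -0.758, -0.017, -0.343], [0.463, 0.38, 0.801, -0.28], [-0.6, -0.53, 0.599, -0.978], [0.0, 0.0, 0.0, 1.0]]
scene box_left []
scene left_handle [([0.388, 0.265, 0.078], 0.41)]
scene middle_handle [([0.384, 0.21, 0.054], 0.51)]
scene right_handle []
scene handle_tray []
scene plain_tray [([0.62, 0.096, 0.056], 
[... 460 characters left out ...]
0.94), ([0.388, -0.216, 0.048], 0.7)]
side left_handle [([0.396, 0.272, 0.074], 0.45)]
side middle_handle [([0.386, -0.22, 0.048], 0.7)]
side right_handle [([0.382, -0.222, 0.077], 0.51), ([0.452, -0.307, 0.041], 0.37)]
side handle_tray [([0.618, -0.172, 0.051], 0.67)]
side plain_tray [([0.631, 0.155, 0.052], 0.88), ([0.394, -0.364, 0.072], 0.64), ([0.438, 0.042, 0.051], 0.3)]
side beaker [([0.477, 0.177, 0.057], 0.65), ([0.441, 0.046, 0.052], 0.45)]
side bottle_small [([0.45, -0.308, 0.039], 0.53)]
side timer [([0.395, 0.102, 0.051], 0.53)]
side tube [([0.496, 0.121, 0.083], 0.62), ([0.632, 0.158, 0.052], 0.57), ([0.403, 0.266, 0.05], 0.32)]
side bottle_wash [([0.393, -0.365, 0.071], 0.73)]
```

View pics/scene0.png

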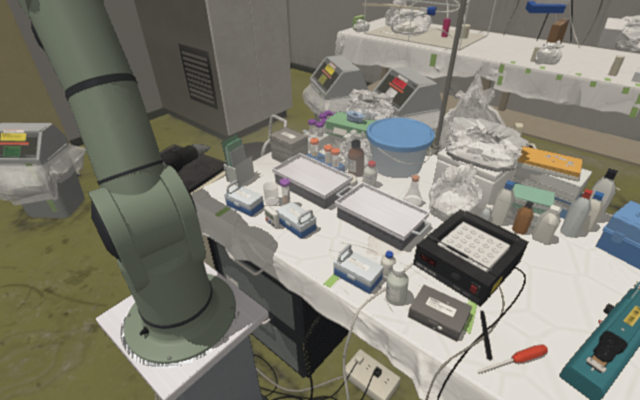

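View pics/side0.png

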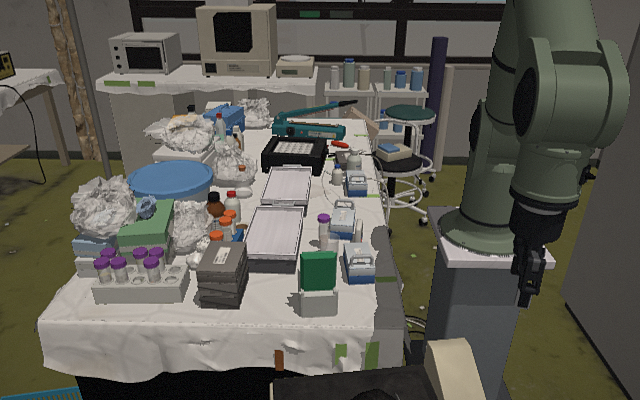

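The scene view shows the boxes at (244,199), (296,217) and (358,267), with the trays at (312,178) and (382,213). The side view shows the boxes at (358,262), (342,218) and (356,184), with the trays at (275,237) and (286,187). I'll enlarge these areas.

Run:
```python
import cv2,numpy as np
a=cv2.imread('pics/scene0.png')[140:310,205:445]; b=cv2.imread('pics/side0.png')[150:290,230:390]
cv2.imwrite('pics/cropA.png',cv2.resize(a,None,fx=3.3,fy=3.3,interpolation=cv2.INTER_CUBIC))
cv2.imwrite('pics/cropB.png',cv2.resize(b,None,fx=4.2,fy=4.2,interpolation=cv2.INTER_CUBIC))
```

```text
(no output)
```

View pics/cropA.png

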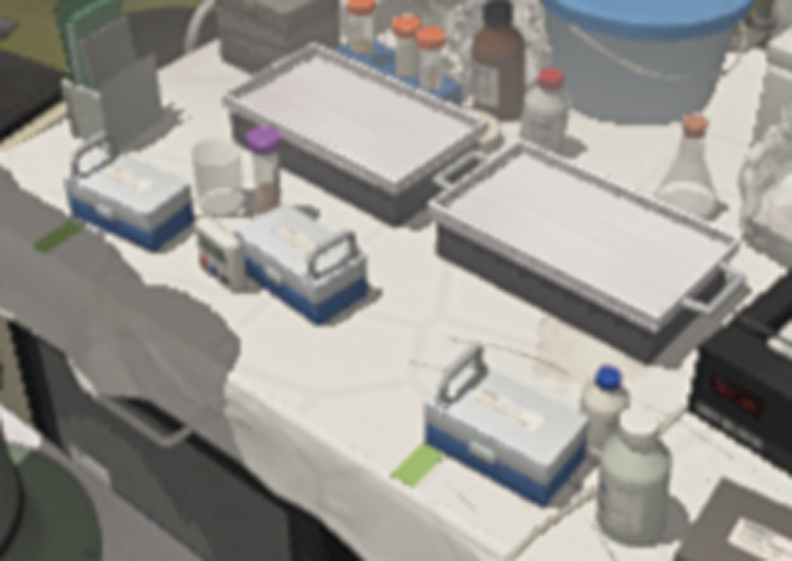

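View pics/cropB.png

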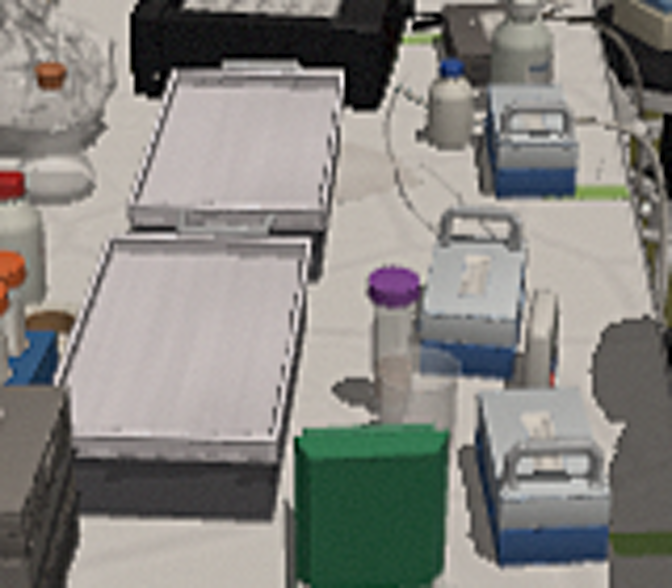

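The right-hand tray, centred near (0.62, -0.17), has the loop handles: in crop A they show at (465,170) and (712,290). The left tray has none. The handle ends of the boxes are +y, -y and +y, as listed. Next I fit the box and tray poses to corner pixels from both views.

```bash
cat > fit.py <<'E'
from h import *
from scipy.optimize import least_squares
w,l,h=.0335,.059,.052
def proj(f,P):
    V=np.array(f['view']); c=P@V[:3,:3].T+V[:3,3]; fl=200/np.tan(np.radians(f['vfov']/2))
    return np.c_[f['cx']+fl*c[:,0]/-c[:,2], f['cy']-fl*c[:,1]/-c[:,2]]
F={c:bot.grab_frame(c) for c in('scene','side')}
def A(u,v):return ('scene',205+u/3.3,140+v/3.3)
def B(u,v):return ('side',230+u/4.2,150+v/4.2)
H=lambda s:(0,s*.046,.080)
O={'left':[(H(1),A(90,148)),((-w,-l,h),A(150,215)),((w,-l,h),A(190,183)),((-w,-l,0),A(150,247)),((w,-l,0),A(192,212)),((-w,l,0),A(70,207)),
 ((w,l,0),B(497,562)),((-w,l,0),B(606,556)),((w,-l,h),B(478,395)),((-w,-l,h),B(585,390)),(H(1),B(557,450))],
'middle':[(H(-1),A(332,250)),((-w,-l,0),A(318,320)),((w,-l,0),A(366,287)),((-w,-l,h),A(318,283)),((w,-l,h),A(366,255)),((-w,l,h),A(238,238)),((w,l,h),A(285,208)),
 ((w,l,0),B(422,365)),((-w,l,0),B(515,375)),((-w,-l,h),B(525,250)),((w,-l,h),B(437,245)),(H(-1),B(480,213))],
'right':[(H(1),A(459,367)),((-w,l,0),A(428,442)),((-w,-l,0),A(543,498)),((w,-l,0),A(587,455)),((w,-l,h),A(587,415)),((-w,l,h),A(428,402)),
 ((w,l,0),B(495,190)),((-w,l,0),B(575,193)),((w,-l,h),B(490,88)),((-w,-l,h),B(563,86)),(H(1),B(537,112))]}
a,b,t=.074,.129,.068
O['tray']=[((-a,b,t),A(430,210)),((a,b,t),A(522,145)),((a,-b,t),A(740,242)),((-a,-b,t),A(660,325)),((a,-b,t),B(178,72)),((-a,-b,t),B(343,72)),((-a,b,t),B(325,225)),((a,b,t),B(132,215))]
for n,pts in O.items():
    M=np.array([p for p,_ in pts])
    def res(q):
        P=M@R.from_euler('z',q[2]).as_matrix().T+[q[0],q[1],0]
        return np.concatenate([proj(F[o[0]],P[i:i+1])[0]-o[1:] for i,(_,o) in enumerate(pts)])
    r=least_squares(res,[.45,0,0] if n!='tray' else [.62,-.17,0],loss='soft_l1')
    print(n,np.round(r.x,4),'res',np.round(res(r.x).reshape(-1,2),1).tolist())
E
python3 fit.py
```

```text
left [0.401  0.2219 0.088 ] res [[-0.2, -2.5], [-1.8, -0.9], [-0.1, -1.1], [0.1, 1.8], [0.9, 2.4], [-0.3, 1.9], [0.1, 1.4], [0.2, 1.8], [0.2, -1.2], [-0.9, -0.8], [-0.4, -1.4]]
middle [ 0.4381  0.01   -0.0787] res [[0.0, -3.6], [0.2, 2.0], [1.0, 1.9], [-0.5, 0.4], [0.7, -1.1], [-1.4, -2.6], [0.0, -2.4], [-0.0, 2.3], [0.4, 1.2], [0.2, -3.2], [-0.2, -3.2], [0.3, -1.0]]
right [ 0.3862 -0.2704  0.0582] res [[0.7, -2.7], [-1.3, 0.3], [0.3, 3.2], [-0.3, 0.8], [1.3, -0.4], [-1.1, -0.8], [0.2, 2.1], [0.2, 1.1], [-1.0, -0.9], [-0.2, -0.5], [0.3, -1.9]]
tray [ 0.619  -0.1906 -0.021 ] res [[-0.3, -2.5], [-0.6, -2.3], [1.3, -1.4], [-0.2, -2.1], [0.3, -1.5], [1.5, -0.6], [0.8, -4.6], [-0.0, -3.5]]
```

Request:
apply_moves(claw=[0.04,0.04,0.04,0.04,0.04,0.04,0.04,0.04,0.04,0.04,0.04,0.04,0.04,0.04], xyz=[[-0.0313,-0.0263,0.003],[-0.0313,-0.0263,0.003],[-0.0313,-0.0263,0.003],[-0.0313,-0.0263,0.003],[-0.0313,-0.0263,0.003],[-0.0313,-0.0263,0.003],[-0.0313,-0.0263,0.003],[-0.0313,-0.0263,0.003],[-0.0313,-0.0263,0.003],[-0.0313,-0.0263,0.003],[0,0,0.005],[0,0,0.005],[0,0,0.005],[0,0,0]], twist=[[0,0,0],[0,0,0],[0,0,0],[0,0,0],[0,0,0],[0,0,0],[0,0,0],[0,0,0],[0,0,0],[0,0,0],[0,0,-0.117],[0,0,-0.117],[0,0,-0.117],[0,0,0]], force=40)

```text
clock: 2.7
position: [0.3965, 0.2676, 0.186]
tool_rot: [-3.141, -0.001, -3.053]
force: [0.6, -0.1, 0.6]
grip_width: 0.04
finger_force: 0.0
```

Run:
```python
from h import *
f=save('wrist','w1.png'); print(f['vfov'],f['cx'],f['cy'],np.round(f['view'],4).tolist())
finds('wrist',['left_handle','box_left','beaker'])
finds('scene',['left_handle'])
s=bot.observe(); print(s['clock'],s['position'],s['tool_rot'],s['force'],s['qpos'])
```

```text
65.70646984690485 324.6906594132856 200.0611417702408 [[-0.0889, 0.996, -0.0004, -0.2298], [-0.9598, -0.0858, -0.2673, 0.4251], [-0.2663, -0.0234, 0.9636, -0.2227], [0.0, 0.0, 0.0, 1.0]]
wrist left_handle [([0.394, 0.224, 0.055], 0.73), ([0.392, 0.27, 0.088], 0.7)]
wrist box_left [([0.394, 0.226, 0.057], 0.97), ([0.436, 0.026, 0.049], 0.7)]
wrist beaker [([0.481, 0.167, 0.039], 0.79), ([0.385, -0.208, 0.025], 0.64)]
scene left_handle [([0.619, 0.098, 0.056], 0.21)]
2.95 [0.39664615 0.26797264 0.18655098] [ 3.14146311e+00  3.59363779e-04 -3.05653947e+00] [ 0.87855936  0.5429551  -0.43025934] [-0.69467922  0.35278229 -0.02938705  2.02095721  0.01477691  0.76768178
  0.92296316]
```

View pics/w1.png

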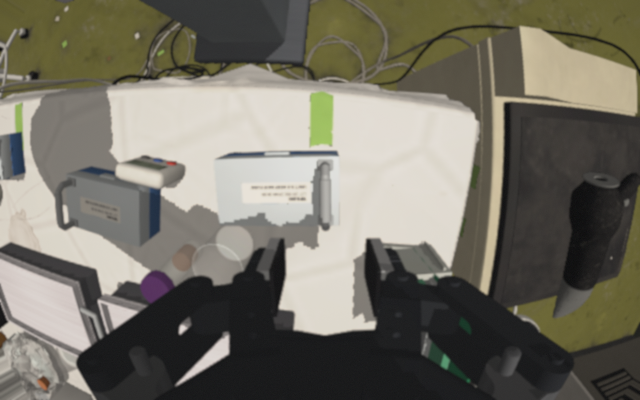

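The wrist view shows the bar of the left handle running from about (324,164) to (324,228). It also shows the beaker at (225,255), the tube cap at (157,287), the timer at (150,171), and the middle handle bar from about (58,186) to (66,229). I'll back-project these.

```bash
cat >> h.py <<'E'
def ray(f,u,v,z):
    fl=200/np.tan(np.radians(f['vfov']/2)); d=np.array([u-f['cx'],v-f['cy']]); r=np.hypot(*d); t=r/fl
    c=np.array([d[0]/r*np.sin(t),-d[1]/r*np.sin(t),-np.cos(t)])
    V=np.array(f['view']); D=V[:3,:3].T@c; C=-V[:3,:3].T@V[:3,3]
    return C+D*(z-C[2])/D[2]
E
python3 - <<'E'
from h import *
f=bot.grab_frame('wrist')
for n,u,v,z in [('b1',324,164,.08),('b2',324.5,228,.08),('lid-x-y',217,157,.052),('lid+x-y',218,222,.052),('lid-x+y',338,155,.052),('m1',58,186,.08),('m2',66,229,.08),('tubecap',157,287,.104),('timer',150,165,.062),('timer l',118,163,.062),('timer r',183,167,.062),('m lid+y-x',158,188,.052),('m lid +y+x',155,243,.052),('mlid -y+x',75,232,.052)]:
    print(n,np.round(ray(f,u,v,z),4))
E
```

```text
b1 [0.3671 0.2635 0.08  ]
b2 [0.4221 0.2686 0.08  ]
lid-x-y [0.3719 0.1634 0.052 ]
lid+x-y [0.4364 0.1642 0.052 ]
lid-x+y [0.3622 0.2757 0.052 ]
m1 [ 0.4063 -0.0295  0.08  ]
m2 [ 0.4568 -0.0262  0.08  ]
tubecap [0.4893 0.115  0.104 ]
timer [0.3814 0.0947 0.062 ]
timer l [0.381  0.0534 0.062 ]
timer r [0.3815 0.1322 0.062 ]
m lid+y-x [0.4067 0.0973 0.052 ]
m lid +y+x [0.469  0.0875 0.052 ]
mlid -y+x [ 0.473  -0.0407  0.052 ]
```

Request:
apply_moves(claw=[0.04,0.04,0.04,0.04,0.04,0.04,0.04], xyz=[[0.002,-0.002,0.03],[0,0,0.03],[0,0,0.03],[0,0,0.02],[0,0,0.016],[0,0,0],[0,0,0]], twist=[[0,0,0],[0,0,0],[0,0,0],[0,0,0],[0,0,0],[0,0,0],[0,0,0]], force=30)

```text
clock: 3.7
position: [0.3948, 0.2658, 0.0607]
tool_rot: [-3.141, -0.0, -3.055]
force: [0.8, -0.4, 0.3]
grip_width: 0.0401
finger_force: 0.0
```

Run:
```python
from h import *
save('wrist','w2.png')
s=[bot.observe() for _ in range(1)]
F=[]
for i in range(6):
    bot.grab_frame('side'); s=bot.observe(); F.append(np.r_[s['force'],s['moment']])
print(np.round(np.mean(F,0),3),np.round(np.std(F,0),3),s['position'],s['clock'],s['joint_efforts'])
```

```text
[ 0.479 -0.142  0.097 -0.017 -0.003 -0.016] [0.579 0.28  0.384 0.033 0.016 0.021] [0.3949718  0.26581786 0.06080093] 4.05 [-2.11977842e-02 -7.96678305e+01  2.44179726e+00 -1.93093550e+01
  7.98284513e-03  1.02613747e-02 -3.50992086e-03]
```

View pics/w2.png

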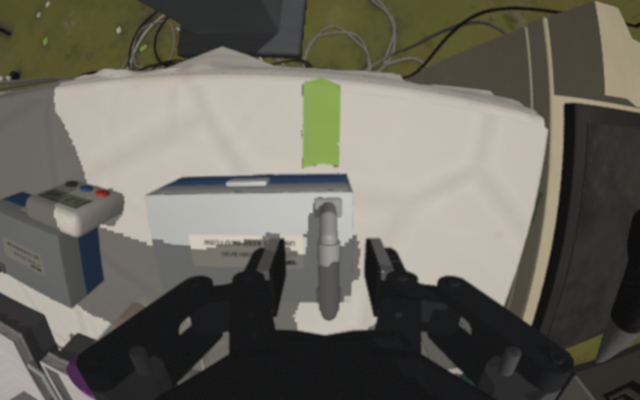

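The bar at (328,210–315) sits between the pads at (265,275) and (380,275). Closing now.

Request:
apply_moves(claw=[0.0,0.0,0.0,0.0], xyz=[[0,0,0],[0,0,0],[0,0,0],[0,0,0]], twist=[[0,0,0],[0,0,0],[0,0,0],[0,0,0]], force=30)

```text
clock: 4.45
position: [0.3948, 0.2657, 0.0604]
tool_rot: [3.142, 0.0, -3.054]
force: [-0.7, -0.9, 5.0]
grip_width: 0.0091
finger_force: 29.3
```

Request:
apply_moves(claw=[0,0,0,0,0,0,0,0,0,0], xyz=[[0,-0.0014,-0.0026],[0,-0.0015,-0.0026],[0,-0.0016,-0.0026],[0,-0.0016,-0.0026],[0,-0.0017,-0.0026],[0,0,0],[0,0,0],[0,0,0],[0,0,0],[0,0,0]], twist=[[0,0,0],[0,0,0],[0,0,0],[0,0,0],[0,0,0],[0,0,0],[0,0,0],[0,0,0],[0,0,0],[0,0,0]], force=30)

```text
clock: 5.45
position: [0.3954, 0.2579, 0.0732]
tool_rot: [-3.141, -0.0, -3.054]
force: [0.9, 1.7, -3.9]
grip_width: 0.0086
finger_force: 29.3
```

```bash
cat > weigh.py <<'E'
from h import *
F=[]
import sys
save('side',sys.argv[1])
for i in range(10):
    bot.grab_frame('side'); s=bot.observe(); F.append(np.r_[s['force'],s['moment']])
print(np.round(np.mean(F,0),3),np.round(np.std(F,0),3),s['position'],s['clock'],s['joint_efforts'][:4],s['grip_width'])
E
python3 weigh.py s_left.png
```

```text
[ 0.766  0.849 -4.339  0.206 -0.18   0.067] [0.573 0.42  0.489 0.025 0.019 0.018] [0.39541329 0.25789824 0.07329463] 6.0 [  0.20334012 -79.57174301   2.52575733 -20.32072663] 0.008552119896366091
```

Vertical load is about 4.4 N against a baseline of about 0.1 N, so the left box is full (~0.8–0.9 kg). I'll set it down, then regrasp by the body.

Request:
apply_moves(claw=[0,0,0,0,0,0,0.04,0.04,0.04,0.05,0.07,0.085], xyz=[[0,0.0017,0.0026],[0,0.0016,0.0026],[0,0.0016,0.0026],[0,0.0015,0.0026],[0,0.0014,0.0026],[0,0,0],[0,0,0],[0,0,0],[0,0,-0.02],[0,0,-0.03],[0,0,-0.03],[0,0,0]], twist=[[0,0,0],[0,0,0],[0,0,0],[0,0,0],[0,0,0],[0,0,0],[0,0,0],[0,0,0],[0,0,0],[0,0,0],[0,0,0],[0,0,0]])

```text
clock: 7.2
position: [0.396, 0.2665, 0.1433]
tool_rot: [3.139, 0.004, -3.055]
force: [0.3, 0.1, -0.6]
grip_width: 0.077
finger_force: 0.0
```

Request:
apply_moves(claw=[0.085,0.085,0.085,0.085,0.085,0.085,0.085,0.085,0.085,0.085,0.085,0.085,0.085,0.085], xyz=[[0,-0.023,0],[0,-0.023,0],[0,0,0],[0,0,0],[0,0,0],[0,0,0],[0,0,0],[0,0,0],[0,0,0],[0,0,0],[0,0,0],[0,0,0],[0,0,0],[0,0,0]], twist=[[0,0,0],[0,0,0],[0,0,0.143],[0,0,0.143],[0,0,0.143],[0,0,0.143],[0,0,0.143],[0,0,0.143],[0,0,0.143],[0,0,0.143],[0,0,0.143],[0,0,0.143],[0,0,0.143],[0,0,0]])

```text
clock: 8.6
position: [0.3986, 0.2198, 0.1399]
tool_rot: [-3.141, 0.001, 1.653]
force: [-0.2, -0.3, 0.0]
grip_width: 0.0846
finger_force: 0.0
```

Run:
```python
from h import *
save('wrist','w3.png')
finds('wrist',['left_handle','box_left','beaker'])
s=bot.observe(); print(s['clock'],s['position'],s['tool_rot'],s['force'],s['qpos'])
```

```text
wrist left_handle [([0.397, 0.272, 0.085], 0.67)]
wrist box_left [([0.398, 0.23, 0.056], 0.67)]
wrist beaker [([0.472, 0.174, 0.038], 0.66)]
8.8 [0.39871782 0.2198001  0.14018559] [-3.14148338e+00  1.38232365e-04  1.65928940e+00] [0.29097553 0.45330168 0.28625339] [-0.94086191  0.4272816   0.39346425  2.13288183 -0.27343661  0.62868537
 -0.2680655 ]
```

View pics/w3.png

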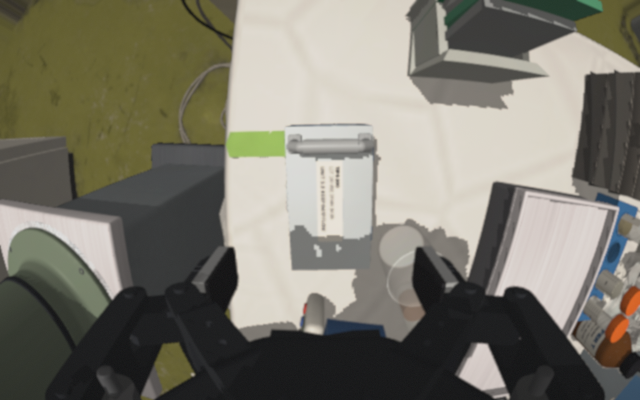

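The open fingers at (225,270) and (425,270) straddle the box at (331,195). The beaker at (400,250) is clear of the right finger. Descending with a small shift.

Request:
apply_moves(claw=[0.085,0.085,0.085,0.085,0.085,0.085,0.06,0.06,0.06,0.06], xyz=[[0.003,0.002,0.03],[0,0,0.03],[0,0,0.03],[0,0,0.018],[0,0,0.01],[0,0,0],[0,0,0],[0,0,0],[0,0,0],[0,0,0]], twist=[[0,0,0],[0,0,0],[0,0,0],[0,0,0],[0,0,0],[0,0,0],[0,0,0],[0,0,0],[0,0,0],[0,0,0]], force=80)

```text
clock: 9.8
position: [0.4013, 0.2233, 0.0237]
tool_rot: [3.139, -0.001, 1.656]
force: [0.2, -2.4, 9.7]
grip_width: 0.0647
finger_force: 87.4
```

Request:
apply_moves(claw=[0.06,0.06,0.06,0.06,0.06,0.06,0.06,0.06,0.06,0.06,0.06,0.06,0.06,0.06,0.06,0.06,0.06,0.06], xyz=[[0,0,-0.01],[0,0,-0.03],[0,0,-0.03],[0,0,-0.03],[0,0,-0.03],[0,0,-0.03],[-0.0336,0.0173,0],[-0.0336,0.0173,0],[-0.0336,0.0173,0],[-0.0336,0.0173,0],[-0.0336,0.0173,0],[-0.0336,0.0173,0],[-0.0336,0.0173,0],[-0.0336,0.0173,0],[-0.0336,0.0173,0],[-0.0336,0.0173,0],[-0.0336,0.0173,0],[0,0,0]], twist=[[0,0,0],[0,0,0],[0,0,0],[0,0,0],[0,0,0],[0,0,0],[0,0,0],[0,0,0],[0,0,0],[0,0,0],[0,0,0],[0,0,0],[0,0,0],[0,0,0],[0,0,0],[0,0,0],[0,0,0],[0,0,0]])

```text
clock: 11.6
position: [0.6221, -0.1344, 0.1832]
tool_rot: [3.141, 0.003, 1.651]
force: [-1.9, 0.2, -8.5]
grip_width: 0.0645
finger_force: 99.9
```

Request:
apply_moves(claw=[0.06,0.06,0.06,0.06,0.06,0.06,0.06,0.06,0.06,0.06,0.06,0.06,0.06], xyz=[[0,0,0],[0,0,0],[0,0,0],[0,0,0],[0,0,0],[0,0,0],[0,0,0],[0,0,0],[0,0,0],[0,0,0],[0,0,0],[0,0,0],[0,0,0]], twist=[[0,0,0.1396],[0,0,0.1396],[0,0,0.1396],[0,0,0.1396],[0,0,0.1396],[0,0,0.1396],[0,0,0.1396],[0,0,0.1396],[0,0,0.1396],[0,0,0.1396],[0,0,0.1396],[0,0,0.1396],[0,0,0]])

```text
clock: 12.9
position: [0.6211, -0.1282, 0.1828]
tool_rot: [-3.141, 0.001, -0.021]
force: [-0.6, -0.0, -8.7]
grip_width: 0.0647
finger_force: 99.8
```

Run:
```python
from h import *
save('wrist','w4.png')
finds('wrist',['handle_tray','plain_tray','middle_handle','right_handle','timer','tube'])
finds('side',['handle_tray','box_left','middle_handle','right_handle'])
s=bot.observe(); print(s['clock'],s['position'],s['tool_rot'],s['force'],s['grip_width'])
```

```text
wrist handle_tray [([0.651, -0.244, 0.055], 0.89), ([0.644, -0.126, 0.214], 0.46)]
wrist plain_tray [([0.635, 0.072, 0.053], 0.83)]
wrist middle_handle []
wrist right_handle [([0.398, -0.288, 0.05], 0.55)]
wrist timer [([0.398, 0.057, 0.06], 0.63)]
wrist tube [([0.509, 0.105, 0.068], 0.77)]
side handle_tray [([0.618, -0.17, 0.054], 0.86)]
side box_left [([0.406, 0.269, 0.048], 0.69), ([0.442, 0.052, 0.052], 0.42)]
side middle_handle [([0.44, -0.034, 0.078], 0.37)]
side right_handle []
13.45 [ 0.62144819 -0.12914732  0.18233148] [-3.14148323e+00 -1.34791119e-05 -1.90589237e-02] [ 0.26442656 -0.60884323 -7.51085629] 0.0645678771036096
```

View pics/w4.png

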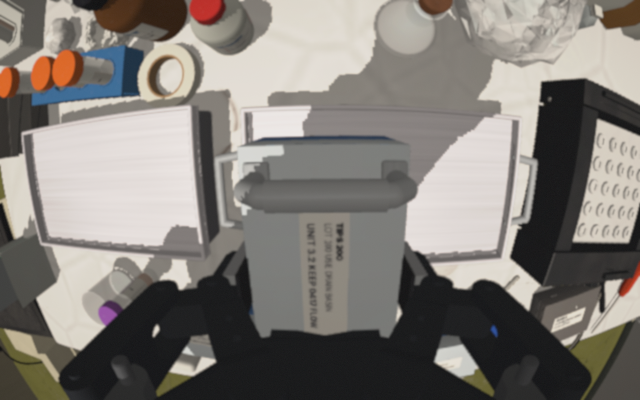

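Held level, the box fills (245–410, 140–330). The far rim of the handle tray runs from (244,107) to (520,118), with its near-right corner at about (502,258). Back-projecting the rim.

Run:
```python
from h import *
f=bot.grab_frame('wrist')
for n,u,v,z in [('farL',243,107,.068),('farR',521,118,.068),('nearR',502,259,.068),('boxL far lid',240,145,.1823+.0523-.024),('boxR far lid',408,147,.2106),('P farR',195,105,.068),('P nearR',207,258,.068)]:
    print(n,np.round(ray(f,u,v,z),4))
```

```text
farL [ 0.6991 -0.0639  0.068 ]
farR [ 0.694  -0.3173  0.068 ]
nearR [ 0.5497 -0.3146  0.068 ]
boxL far lid [ 0.679  -0.0998  0.2106]
boxR far lid [ 0.677  -0.1631  0.2106]
P farR [ 0.7047 -0.02    0.068 ]
P nearR [ 0.5611 -0.0155  0.068 ]
```

Request:
apply_moves(claw=[0.06,0.06,0.06,0.06,0.06,0.06,0.06,0.06], xyz=[[0.004,-0.002,0.02],[0,0,0.03],[0,0,0.025],[0,0,0.015],[0,0,0.008],[0,0,0.004],[0,0,0.003],[0,0,0]], twist=[[0,0,0],[0,0,0],[0,0,0],[0,0,0],[0,0,0],[0,0,0],[0,0,0],[0,0,0]])

```text
clock: 14.3
position: [0.6258, -0.1272, 0.0777]
tool_rot: [3.142, -0.001, -0.019]
force: [0.3, -0.1, -8.4]
grip_width: 0.0645
finger_force: 99.6
```

Request:
apply_moves(claw=[0.06,0.06], xyz=[[0,0,0.001],[0,0,0]], twist=[[0,0,0],[0,0,0]])

```text
clock: 14.5
position: [0.626, -0.1273, 0.0769]
tool_rot: [3.141, -0.001, -0.019]
force: [1.2, 0.5, -5.0]
grip_width: 0.0646
finger_force: 100.0
```

Request:
apply_moves(claw=[0.06,0.06,0.07,0.077,0.077,0.077,0.077,0.077,0.077,0.077,0.077,0.04,0.04,0.04,0.04], xyz=[[0,0,0.0007],[0,0,0],[0,0,0],[0,0,0],[0,0,0],[0,0,-0.02],[0,0,-0.04],[0,0,-0.04],[0,0,-0.01],[-0.0386,-0.0178,0],[-0.0386,-0.0178,0],[-0.0386,-0.0178,0],[-0.0386,-0.0178,0],[-0.0386,-0.0178,0],[0,0,0]], twist=[[0,0,0],[0,0,0],[0,0,0],[0,0,0],[0,0,0],[0,0,0],[0,0,0],[0,0,0],[0,0,0],[0,0,0],[0,0,0],[0,0,0.03],[0,0,0.03],[0,0,0],[0,0,0]])

```text
clock: 16.0
position: [0.4321, -0.0283, 0.185]
tool_rot: [-3.139, 0.003, -0.077]
force: [0.7, 0.1, -1.3]
grip_width: 0.0397
finger_force: 0.0
```

Run:
```python
from h import *
save('wrist','w5.png')
finds('wrist',['middle_handle','box_middle','timer','box_left','right_handle'])
s=bot.observe(); print(s['clock'],s['position'],s['tool_rot'],s['force'],s['qpos'])
```

```text
wrist middle_handle [([0.396, -0.243, 0.051], 0.5)]
wrist box_middle [([0.446, 0.011, 0.049], 0.58)]
wrist timer [([0.4, 0.071, 0.058], 0.97), ([0.446, 0.012, 0.051], 0.6), ([0.39, -0.222, 0.082], 0.23)]
wrist box_left [([0.57, -0.122, 0.11], 0.77)]
wrist right_handle [([0.392, -0.225, 0.08], 0.69)]
16.3 [ 0.43676381 -0.03181654  0.18563359] [ 3.14088861e+00 -5.38227392e-04 -8.03581825e-02] [ 0.35372366 -0.21418777  0.91958466] [-0.83889829  0.50632852  1.0542208   2.15059591 -0.61184614  0.82289723
 -1.05032025]
```

View pics/w5.png

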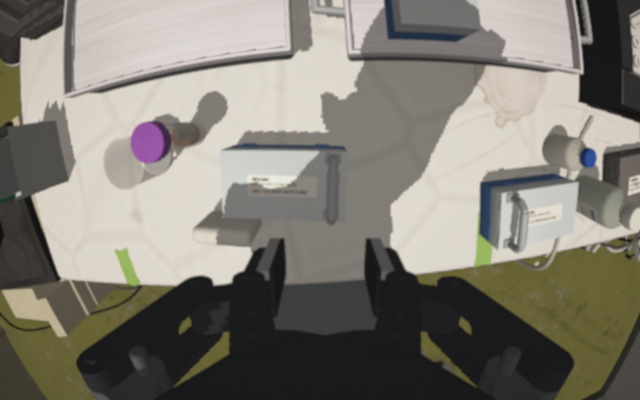

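The bar of the middle handle runs from about (334,157) to (332,222). The timer at (225,229) is clear of it, and the right handle bar runs from about (519,196) to (522,250). The left box sits in the tray at (430,20).

Run:
```python
from h import *
f=bot.grab_frame('wrist')
P={}
for n,u,v,z in [('m+x',334,157,.08),('m-x',332,222,.08),('lid+x+y',222,149,.052),('lid-x+y',222,215,.052),('lid-x-y',345,218,.052),('r+x',519,196,.08),('r-x',522,250,.08),('timerL',197,215,.062),('timerR',258,220,.062)]:
    P[n]=ray(f,u,v,z); print(n,np.round(P[n],4))
c=(P['m+x']+P['m-x'])/2; d=P['m+x']-P['m-x']; s=bot.observe()
yaw=s['tool_rot'][2]; e=(c-s['position'])[:2]
print('mid bar',c,'yaw',np.arctan2(d[1],d[0]),'tool shift',e@[np.cos(yaw),np.sin(yaw)],e@[np.sin(yaw),-np.cos(yaw)],s['position'],yaw)
```

```text
m+x [ 0.4702 -0.0437  0.08  ]
m-x [ 0.4152 -0.0379  0.08  ]
lid+x+y [0.4837 0.058  0.052 ]
lid-x+y [0.4202 0.0682 0.052 ]
lid-x-y [ 0.4082 -0.0504  0.052 ]
r+x [ 0.424  -0.2189  0.08  ]
r-x [ 0.3654 -0.2316  0.08  ]
timerL [0.425  0.0904 0.062 ]
timerR [0.4159 0.03   0.062 ]
mid bar [ 0.44271593 -0.04079284  0.08      ] yaw -0.10376601107997073 tool shift 0.006818182083558899 0.008408226630358255 [ 0.43659662 -0.03186312  0.18558435] -0.08057389628730527
```

Request:
apply_moves(claw=[0.04,0.04,0.04,0.04,0.04,0.04,0.04], xyz=[[0.006,0.008,0.03],[0,0,0.03],[0,0,0.03],[0,0,0.02],[0,0,0.0155],[0,0,0],[0,0,0]], twist=[[0,0,0.02],[0,0,0],[0,0,0],[0,0,0],[0,0,0],[0,0,0],[0,0,0]], force=30)

```text
clock: 17.05
position: [0.4416, -0.0403, 0.0603]
tool_rot: [3.141, 0.0, -0.101]
force: [0.2, 0.1, -0.2]
grip_width: 0.0401
finger_force: 0.0
```

```bash
sed -i 's/range(10)/range(int(sys.argv[2]))/' weigh.py; python3 weigh.py s_m0.png 4
```

```text
[ 0.314  0.498 -0.176  0.003  0.009 -0.021] [0.357 0.37  0.66  0.021 0.014 0.035] [ 0.4417637  -0.03933973  0.06065167] 17.3 [  0.23670531 -71.32919312  17.30662107 -14.21431482] 0.040395205804792264
```

Request:
apply_moves(claw=[0.0,0.0,0.0,0.0], xyz=[[0,0,0],[0,0,0],[0,0,0],[0,0,0]], twist=[[0,0,0],[0,0,0],[0,0,0],[0,0,0]], force=30)

```text
clock: 17.7
position: [0.4415, -0.0394, 0.0603]
tool_rot: [-3.141, -0.0, -0.099]
force: [-0.3, 1.5, 7.1]
grip_width: 0.0091
finger_force: 29.4
```

Request:
apply_moves(claw=[0,0,0,0,0,0,0,0,0,0], xyz=[[0,-0.0014,-0.0026],[0,-0.0015,-0.0026],[0,-0.0016,-0.0026],[0,-0.0016,-0.0026],[0,-0.0017,-0.0026],[0,0,0],[0,0,0],[0,0,0],[0,0,0],[0,0,0]], twist=[[0,0,0],[0,0,0],[0,0,0],[0,0,0],[0,0,0],[0,0,0],[0,0,0],[0,0,0],[0,0,0],[0,0,0]], force=30)

```text
clock: 18.7
position: [0.4421, -0.0318, 0.073]
tool_rot: [3.142, 0.0, -0.1]
force: [-0.2, 0.5, -1.4]
grip_width: 0.009
finger_force: 29.2
```

```bash
python3 weigh.py s_m1.png 10
```

```text
[ 0.446  0.411 -1.072  0.023 -0.018 -0.015] [0.223 0.503 0.394 0.02  0.041 0.02 ] [ 0.44213658 -0.03173748  0.0731082 ] 19.25 [ 2.92198593e-02 -7.03129292e+01  1.76181453e+01 -1.54749280e+01] 0.008740274303734712
```

Net load is about 0.9 N, so the middle box is empty. I'll set it back and move on to the right handle.

Request:
apply_moves(claw=[0,0,0,0,0,0,0.04,0.04,0.04,0.04,0.04,0.04,0.04,0.04,0.04,0.04,0.04,0.04,0.04], xyz=[[0,0.0017,0.0026],[0,0.0016,0.0026],[0,0.0016,0.0026],[0,0.0015,0.0026],[0,0.0014,0.0026],[0,0,0],[0,0,0],[0,0,0],[0,0,0],[0,0,-0.02],[0,0,-0.04],[0,0,-0.04],[0,0,-0.025],[-0.0067,0.038,0],[-0.0067,0.038,0],[-0.0067,0.038,0],[-0.0067,0.038,0],[-0.0067,0.038,0],[0,0,0]], twist=[[0,0,0],[0,0,0],[0,0,0],[0,0,0],[0,0,0],[0,0,0],[0,0,0],[0,0,0],[0,0,0],[0,0,0],[0,0,0],[0,0,0],[0,0,0],[0,0,0],[0,0,0],[0,0,0],[0,0,0],[0,0,-0.09],[0,0,-0.09]])

```text
clock: 21.15
position: [0.3874, -0.2297, 0.1856]
tool_rot: [3.14, -0.001, 0.078]
force: [1.2, 1.2, -0.4]
grip_width: 0.0401
finger_force: 0.0
```

Run:
```python
from h import *
bot.grab_frame('side')
f=save('wrist','w6.png')
finds('wrist',['right_handle','box_right','bottle_wash','box_middle'])
s=bot.observe(); print(s['clock'],s['position'],s['tool_rot'],s['force'],s['qpos'])
img=f['img'][100:300,220:440]
cv2.imwrite('pics/w6z.png',cv2.resize(f['img'][:,:,::-1],(800,500)))
```

```text
wrist right_handle [([0.389, -0.224, 0.081], 0.67)]
wrist box_right [([0.399, -0.268, 0.051], 0.93)]
wrist bottle_wash [([0.4, -0.372, 0.084], 0.67)]
wrist box_middle [([0.44, -0.023, 0.051], 0.73), ([0.395, -0.264, 0.048], 0.44)]
21.45 [ 0.38950524 -0.22438903  0.18501407] [-3.14136704e+00  1.99180070e-04  7.99544669e-02] [0.33916569 0.11627504 0.28574471] [-0.30896635  0.47253059  0.93615051  2.1217632  -0.53566362  0.80119426
 -0.52812162]
```

View pics/w6.png

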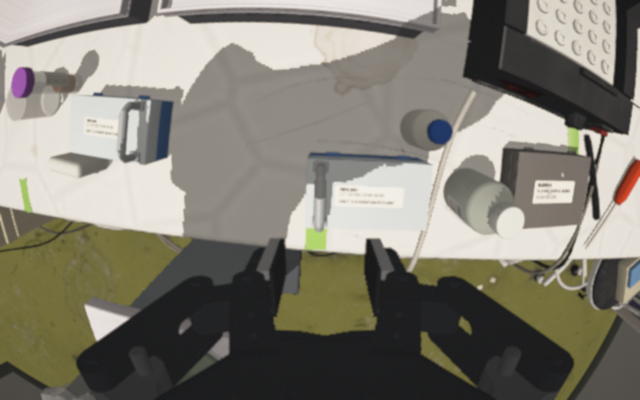

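The bar of the right handle runs from about (321,162) to (320,229). The lid's -y corners are at (430,167) and (428,229). The small bottle at (425,130) and the wash bottle at (480,200) are clear of the grasp.

Run:
```python
from h import *
f=bot.grab_frame('wrist')
P={}
for n,u,v,z in [('r+x',321,163,.08),('r-x',320,229,.08),('lid+x+y',308,160,.052),('lid+x-y',430,167,.052),('lid-x-y',428,229,.052),('small cap',438,131,.075),('wash cap',510,221,.115)]:
    P[n]=ray(f,u,v,z); print(n,np.round(P[n],4))
c=(P['r+x']+P['r-x'])/2; d=P['r+x']-P['r-x']; s=bot.observe()
yaw=s['tool_rot'][2]; e=(c-s['position'])[:2]
print('bar',c,'yaw',np.arctan2(d[1],d[0]),'tool shift',e@[np.cos(yaw),np.sin(yaw)],e@[np.sin(yaw),-np.cos(yaw)],s['position'],yaw)
```

```text
r+x [ 0.4185 -0.2205  0.08  ]
r-x [ 0.3619 -0.224   0.08  ]
lid+x+y [ 0.416  -0.2086  0.052 ]
lid+x-y [ 0.4199 -0.3221  0.052 ]
lid-x-y [ 0.3586 -0.3306  0.052 ]
small cap [ 0.4545 -0.3166  0.075 ]
wash cap [ 0.3918 -0.3798  0.115 ]
bar [ 0.39020882 -0.22221343  0.08      ] yaw 0.06178681586265433 tool shift 0.0008823469394199873 -0.0021398450116896428 [ 0.38950148 -0.22441733  0.1850009 ] 0.08053363685086024
```

Request:
apply_moves(claw=[0.04,0.04,0.04,0.04,0.04,0.04,0.04], xyz=[[0.001,-0.002,0.03],[0,0,0.03],[0,0,0.03],[0,0,0.02],[0,0,0.0148],[0,0,0],[0,0,0]], twist=[[0,0,0.015],[0,0,0],[0,0,0],[0,0,0],[0,0,0],[0,0,0],[0,0,0]], force=30)

```text
clock: 22.2
position: [0.3901, -0.223, 0.0606]
tool_rot: [3.141, 0.0, 0.065]
force: [-0.3, 0.3, -0.1]
grip_width: 0.0406
finger_force: 0.0
```

```bash
python3 weigh.py s_r0.png 4
```

```text
[-0.223  0.16  -0.538  0.016  0.018 -0.   ] [0.745 0.335 0.669 0.007 0.038 0.016] [ 0.39046617 -0.2230804   0.06088608] 22.45 [-4.40187554e-02 -7.22250223e+01  1.56466520e+01 -1.50702685e+01] 0.039917344055070136
```

Request:
apply_moves(claw=[0.0,0.0,0.0,0.0], xyz=[[0,0,0],[0,0,0],[0,0,0],[0,0,0]], twist=[[0,0,0],[0,0,0],[0,0,0],[0,0,0]], force=30)

```text
clock: 22.85
position: [0.3902, -0.2232, 0.0605]
tool_rot: [-3.142, -0.0, 0.065]
force: [-0.2, 0.2, 6.0]
grip_width: 0.0086
finger_force: 29.3
```

Request:
apply_moves(claw=[0,0,0,0,0,0,0,0,0,0], xyz=[[0,0.0014,-0.0026],[0,0.0015,-0.0026],[0,0.0016,-0.0026],[0,0.0016,-0.0026],[0,0.0017,-0.0026],[0,0,0],[0,0,0],[0,0,0],[0,0,0],[0,0,0]], twist=[[0,0,0],[0,0,0],[0,0,0],[0,0,0],[0,0,0],[0,0,0],[0,0,0],[0,0,0],[0,0,0],[0,0,0]], force=30)

```text
clock: 23.85
position: [0.3905, -0.231, 0.0733]
tool_rot: [3.142, 0.0, 0.066]
force: [-1.2, -0.0, -3.9]
grip_width: 0.0085
finger_force: 29.2
```

```bash
python3 weigh.py s_r1.png 10
```

```text
[-0.779 -0.526 -4.18  -0.08   0.169 -0.085] [0.391 0.636 0.474 0.045 0.021 0.023] [ 0.39052332 -0.23097202  0.07330474] 24.4 [ -0.38091039 -73.16515446  16.23192251 -17.54227459] 0.008498531738489088
```

The right box is also full (~4 N). Setting it down, then regrasping by the body.

Request:
apply_moves(claw=[0,0,0,0,0,0,0.04,0.04,0.04,0.05,0.07,0.085], xyz=[[0,-0.0017,0.0026],[0,-0.0016,0.0026],[0,-0.0016,0.0026],[0,-0.0015,0.0026],[0,-0.0014,0.0026],[0,0,0],[0,0,0],[0,0,0],[0,0,-0.02],[0,0,-0.03],[0,0,-0.03],[0,0,0]], twist=[[0,0,0],[0,0,0],[0,0,0],[0,0,0],[0,0,0],[0,0,0],[0,0,0],[0,0,0],[0,0,0],[0,0,0],[0,0,0],[0,0,0]])

```text
clock: 25.6
position: [0.3913, -0.2238, 0.1428]
tool_rot: [3.14, -0.004, 0.066]
force: [1.1, -0.1, -1.3]
grip_width: 0.0768
finger_force: 0.0
```

Request:
apply_moves(claw=[0.085,0.085,0.085,0.085,0.085,0.085,0.085,0.085,0.085,0.085,0.085,0.085,0.085,0.085], xyz=[[-0.002,0.0213,0],[0,0.0214,0],[0,0,0],[0,0,0],[0,0,0],[0,0,0],[0,0,0],[0,0,0],[0,0,0],[0,0,0],[0,0,0],[0,0,0],[0,0,0],[0,0,0]], twist=[[0,0,0],[0,0,0],[0,0,-0.143],[0,0,-0.143],[0,0,-0.143],[0,0,-0.143],[0,0,-0.143],[0,0,-0.143],[0,0,-0.143],[0,0,-0.143],[0,0,-0.143],[0,0,-0.143],[0,0,-0.143],[0,0,0]])

```text
clock: 27.0
position: [0.3908, -0.2659, 0.1401]
tool_rot: [3.141, -0.0, 1.641]
force: [-1.0, -0.4, 0.2]
grip_width: 0.0854
finger_force: 0.0
```

Run:
```python
from h import *
f=save('wrist','w7.png')
finds('wrist',['right_handle','box_right','bottle_small'])
s=bot.observe(); print(s['clock'],s['position'],s['tool_rot'],s['force'],s['qpos'])
# lid side edges: print column profile at a few rows
g=cv2.cvtColor(f['img'],cv2.COLOR_RGB2HSV)
for v in (175,195,215):
    print(v,[tuple(int(k) for k in g[v,u]) for u in range(268,396,5)])
```

```text
wrist right_handle [([0.384, -0.225, 0.081], 0.67)]
wrist box_right [([0.386, -0.262, 0.048], 0.92)]
wrist bottle_small [([0.448, -0.312, 0.053], 0.85), ([0.689, -0.01, 0.017], 0.58)]
27.2 [ 0.39079629 -0.26587229  0.1401549 ] [-3.14145472e+00 -7.47097772e-05  1.63503195e+00] [-0.6858064  -0.53466313  0.69722801] [ 0.17730492  0.44964065  0.38289512  2.09070857 -0.27232291  0.64810723
  0.8086063 ]
175 [(18, 23, 144), (18, 21, 144), (40, 6, 135), (30, 4, 136), (30, 6, 136), (30, 6, 136), (20, 6, 136), (30, 4, 135), (19, 27, 153), (20, 25, 124), (19, 27, 149), (18, 26, 146), (17, 23, 100), (25, 11, 138), (30, 6, 135), (30, 4, 134), (30, 4, 134), (30, 4, 134), (30, 6, 135), (18, 18, 142), (18, 22, 137), (18, 21, 144), (16, 20, 143), (18, 21, 144), (18, 23, 144), (18, 23, 144)]
195 [(21, 23, 144), (21, 23, 144), (38, 8, 136), (38, 8, 135), (30, 6, 135), (30, 4, 135), (45, 4, 135), (30, 4, 135), (19, 27, 153), (18, 25, 132), (18, 26, 146), (17, 26, 139), (18, 27, 144), (30, 8, 136), (30, 6, 134), (30, 6, 134), (30, 6, 134), (40, 6, 134), (30, 4, 132), (18, 24, 141), (16, 24, 141), (18, 23, 146), (19, 25, 145), (16, 23, 145), (18, 23, 144), (17, 24, 146)]
215 [(18, 14, 236), (18, 13, 236), (23, 7, 147), (30, 6, 133), (30, 4, 132), (45, 8, 134), (40, 6, 134), (30, 6, 133), (18, 28, 154), (15, 25, 122), (18, 27, 143), (18, 27, 144), (18, 28, 154), (30, 6, 132), (30, 4, 132), (30, 6, 133), (30, 6, 133), (30, 4, 132), (30, 8, 133), (18, 23, 134), (18, 23, 142), (18, 24, 140), (18, 22, 140), (18, 24, 139), (18, 22, 140), (18, 24, 140)]
```

Request:
apply_moves(claw=[0.085,0.085,0.085,0.085,0.085,0.085,0.06,0.06,0.06,0.06], xyz=[[0,-0.003,0.03],[0,0,0.03],[0,0,0.03],[0,0,0.018],[0,0,0.01],[0,0,0],[0,0,0],[0,0,0],[0,0,0],[0,0,0]], twist=[[0,0,0],[0,0,0],[0,0,0],[0,0,0],[0,0,0],[0,0,0],[0,0,0],[0,0,0],[0,0,0],[0,0,0]], force=80)

```text
clock: 28.2
position: [0.3879, -0.2663, 0.0235]
tool_rot: [3.141, 0.0, 1.638]
force: [-4.6, 1.2, 9.1]
grip_width: 0.0647
finger_force: 87.8
```

Request:
apply_moves(claw=[0.06,0.06,0.06,0.06,0.06,0.06,0.06,0.06,0.06,0.06,0.06,0.06,0.06], xyz=[[0,0,-0.01],[0,0,-0.03],[0,0,-0.03],[0,0,-0.03],[0,0,-0.03],[0,0,-0.03],[-0.0003,0.0394,0],[-0.0003,0.0394,0],[-0.0003,0.0394,0],[-0.0003,0.0394,0],[-0.0003,0.0394,0],[-0.0003,0.0394,0],[0,0,0]], twist=[[0,0,0],[0,0,0],[0,0,0],[0,0,0],[0,0,0],[0,0,0],[0,0,0],[0,0,0],[0,0,0],[0,0,0],[0,0,0],[0,0,0],[0,0,0]])

```text
clock: 29.5
position: [0.6279, -0.2494, 0.1825]
tool_rot: [3.14, -0.0, 1.642]
force: [-2.3, 0.9, -7.5]
grip_width: 0.0647
finger_force: 99.6
```

Request:
apply_moves(claw=[0.06,0.06,0.06,0.06,0.06,0.06,0.06,0.06,0.06,0.06,0.06,0.06,0.06], xyz=[[0,0,0],[0,0,0],[0,0,0],[0,0,0],[0,0,0],[0,0,0],[0,0,0],[0,0,0],[0,0,0],[0,0,0],[0,0,0],[0,0,0],[0,0,0]], twist=[[0,0,0.138],[0,0,0.138],[0,0,0.138],[0,0,0.138],[0,0,0.138],[0,0,0.138],[0,0,0.138],[0,0,0.138],[0,0,0.138],[0,0,0.138],[0,0,0.138],[0,0,0.138],[0,0,0]])

```text
clock: 30.8
position: [0.6237, -0.2511, 0.183]
tool_rot: [-3.141, 0.0, -0.02]
force: [-0.5, -0.1, -6.7]
grip_width: 0.0648
finger_force: 99.6
```

Run:
```python
from h import *
f=save('wrist','w8.png')
finds('wrist',['box_left','right_handle','left_handle','handle_tray'])
finds('scene',['box_left','left_handle','handle_tray'])
s=bot.observe(); print(s['clock'],s['position'],s['tool_rot'],s['force'],s['grip_width'])
```

```text
wrist box_left [([0.632, -0.139, 0.106], 0.85)]
wrist right_handle [([0.67, -0.253, 0.241], 0.57), ([0.631, -0.142, 0.108], 0.23)]
wrist left_handle [([0.67, -0.133, 0.137], 0.72)]
wrist handle_tray [([0.683, -0.186, 0.054], 0.91)]
scene box_left [([0.384, 0.21, 0.054], 0.96)]
scene left_handle [([0.619, 0.098, 0.056], 0.21)]
scene handle_tray [([0.604, -0.201, 0.056], 0.92)]
31.2 [ 0.62373062 -0.25196424  0.18246142] [-3.14141039e+00 -1.44373281e-04 -1.64702910e-02] [-0.60534697 -0.38873881 -5.962517  ] 0.06467488501039959
```

Request:
apply_moves(claw=[0.06,0.06,0.06,0.06,0.06,0.06,0.06,0.06,0.06], xyz=[[-0.001,0,0.02],[0,0,0.03],[0,0,0.025],[0,0,0.015],[0,0,0.008],[0,0,0.004],[0,0,0.003],[0,0,0.001],[0,0,0]], twist=[[0,0,0],[0,0,0],[0,0,0],[0,0,0],[0,0,0],[0,0,0],[0,0,0],[0,0,0],[0,0,0]])

```text
clock: 32.1
position: [0.6231, -0.252, 0.0769]
tool_rot: [3.141, -0.001, -0.017]
force: [-0.7, 1.5, -6.2]
grip_width: 0.0645
finger_force: 99.6
```

Request:
apply_moves(claw=[0.06,0.06,0.06], xyz=[[0,0,0.0006],[0,0,0.0004],[0,0,0]], twist=[[0,0,0],[0,0,0],[0,0,0]])

```text
clock: 32.4
position: [0.6231, -0.252, 0.0767]
tool_rot: [-3.142, -0.001, -0.017]
force: [-4.9, 4.0, 9.9]
grip_width: 0.0646
finger_force: 101.8
```

Contact made; easing off slightly, then releasing and withdrawing.

Request:
apply_moves(claw=[0.06,0.07,0.077,0.077,0.077,0.077,0.077,0.077,0.077,0.077,0.077,0.077,0.077,0.077,0.077], xyz=[[0,0,-0.0005],[0,0,0],[0,0,0],[0,0,0],[0,0,-0.02],[0,0,-0.04],[0,0,-0.04],[0,0,-0.04],[0,0,-0.03],[-0.03,-0.02,0],[-0.03,-0.02,0],[-0.03,-0.02,0],[-0.03,-0.02,0],[-0.03,-0.02,0],[0,0,0]], twist=[[0,0,0],[0,0,0],[0,0,0],[0,0,0],[0,0,0],[0,0,0],[0,0,0],[0,0,0],[0,0,0],[0,0,0],[0,0,0],[0,0,0],[0,0,0],[0,0,0],[0,0,0]])

```text
clock: 33.9
position: [0.4719, -0.147, 0.2457]
tool_rot: [-3.139, 0.001, -0.017]
force: [1.7, -0.1, -0.0]
grip_width: 0.0768
finger_force: 0.0
```

Run:
```python
from h import *
f=save('wrist','w9.png')
finds('wrist',['box_left','left_handle','handle_tray','tube','timer','bottle_small','bottle_wash'])
bot.grab_frame('side'); finds('side',['box_left','right_handle','handle_tray','beaker','timer','tube','bottle_small'])
s=bot.observe(); print(s['clock'],s['position'],s['force'])
```

```text
wrist box_left [([0.602, -0.128, 0.108], 0.84)]
wrist left_handle []
wrist handle_tray [([0.601, -0.183, 0.055], 0.57)]
wrist tube [([0.501, 0.097, 0.081], 0.72), ([0.398, 0.068, 0.059], 0.71)]
wrist timer [([0.399, 0.069, 0.063], 0.82), ([0.444, 0.006, 0.049], 0.25)]
wrist bottle_small [([0.457, -0.31, 0.051], 0.93)]
wrist bottle_wash []
side box_left [([0.623, -0.099, 0.091], 0.63)]
side right_handle [([0.629, -0.096, 0.095], 0.18)]
side handle_tray [([0.591, -0.061, 0.054], 0.6)]
side beaker [([0.477, 0.177, 0.055], 0.85)]
side timer [([0.399, 0.107, 0.046], 0.47)]
side tube [([0.495, 0.123, 0.087], 0.47), ([0.63, 0.155, 0.051], 0.36)]
side bottle_small [([0.452, -0.31, 0.04], 0.68), ([0.44, 0.046, 0.052], 0.27), ([0.67, -0.104, 0.124], 0.19)]
34.7 [ 0.47458159 -0.14930921  0.24578509] [-0.27652085  0.19350048 -0.49931236]
```

Bystanders are unmoved. One more check on the second box in the tray, by network.

Run:
```python
from h import *
f=bot.grab_frame('wrist'); finds('wrist',['box_right','right_handle','middle_handle'],5)
bot.grab_frame('scene'); finds('scene',['box_right','right_handle'],5)
V=np.array(f['view']); fl=200/np.tan(np.radians(f['vfov']/2))
def fish(p):
    c=V[:3,:3]@p+V[:3,3]; t=np.arctan2(np.hypot(c[0],c[1]),-c[2]); a=np.arctan2(-c[1],c[0]); return f['cx']+fl*t*np.cos(a), f['cy']+fl*t*np.sin(a)
g=cv2.cvtColor(f['img'],cv2.COLOR_RGB2HSV)
for cx,cy in((.623,-.129),(.620,-.252)):
    print([tuple(np.round(fish(np.array([cx+dx,cy,.105]))).astype(int).tolist()) for dx in(-.059,.059)])
    for dy in np.arange(-.05,.051,.01):
        u,v=fish(np.array([cx-.03,cy+dy,.105])); print(round(dy,2),g[int(v),int(u)].tolist(),end=' ')
    print()
```

```text
wrist box_right [([0.609, -0.242, 0.104], 0.67)]
wrist right_handle []
wrist middle_handle [([0.438, -0.033, 0.08], 0.6)]
scene box_right [([0.602, -0.262, 0.105], 0.93), ([0.374, -0.395, 0.071], 0.48)]
scene right_handle [([0.666, -0.259, 0.133], 0.62)]
[(299, 92), (297, -26)]
-0.05 [10, 10, 230] -0.04 [4, 13, 139] -0.03 [30, 6, 208] -0.02 [35, 7, 208] -0.01 [26, 9, 215] 0.0 [23, 14, 233] 0.01 [25, 12, 228] 0.02 [30, 6, 214] 0.03 [36, 6, 216] 0.04 [9, 12, 221] 0.05 [9, 17, 200] 
[(431, 97), (426, -18)]
-0.05 [18, 22, 137] -0.04 [6, 14, 90] -0.03 [40, 6, 119] -0.02 [30, 4, 119] -0.01 [18, 24, 138] 0.0 [18, 27, 140] 0.01 [30, 6, 119] 0.02 [30, 6, 119] 0.03 [30, 6, 119] 0.04 [107, 115, 69] 0.05 [4, 13, 138]
```

Both boxes sit at the expected lid height (z ≈ 0.105), with the second handle at (0.666, -0.259, 0.133), so they lie flat. Handing in.

```bash
python3 -c "
from workcell import bot
print(bot.job_done())"
```

```text
the job is handed in; nothing more can be done
None
```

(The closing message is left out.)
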